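Centre the vial on the balance pan and print the weight

ROBOT

A 6-joint arm with a two-finger parallel gripper is mounted at the origin on the work surface. World frame = base frame: x ahead of the robot, y to its left, z up, the work surface at z = 0. Lengths are in m, angles in degrees, forces in N, time in s.
With the tool pointing down it reaches from about 0.375 to 0.9 m from the base axis. Payload 3.1 kg.
Tool frame: the origin (TCP) lies on the centre line of the jaws, within the pads' length; the fingertips stand 8 mm ahead of it and the grasp point (between the pads) lies 11 mm behind it; z points along the fingers, y is the direction in which the jaws open and shut (so a half turn about z gives the same grasp; the last joint's range is limited). The gripper opens to 87 mm and grips with 3 to 60 N. Pads are 19 mm wide; open, the fingers measure 117 mm over their backs; the gripper's body (75 mm by 190 mm) begins 51 mm behind the grasp point.
Start: joints at [66.377, 30.224, 82.088, -0, 67.689, -10.227], TCP at [0.145, 0.608, 0.231] pointing down, gripper open.
Joint ranges: [-176.69, 176.69], [-43.24, 126.21], [12.49, 139.97], [-82, 262], [0, 151.66], [-163.58, 163.58]. Speed limits (degrees/s): [159.86, 159.86, 180, 180, 180, 180].

INTERFACE

Orientations are given as a 3x3 rotation matrix whose columns are the frame's x, y, z axes.
In Python, from rig import * gives the robot as it stands. The module is installed in compiled form; this text tells all that it offers.
- The arm moves only by the tool arm_command, never from a script. Its argument "commands" is a list of rows, each an object with "translation": the shift along the tool's x, y, z scaled (see below), a list of three; "dr": the turn, a rotation vector about the tool's x, y, z scaled (see below), a list of three; "jaw": the closure, from 0 (fully open) to 1 (shut). In form: [{"translation": [x, y, z], "dr": [ax, ay, az], "jaw": jaw}, ...]. A call has 1 to 12 rows; each row shifts and turns the commanded pose from where the row before left it, along the tool's axes as they then stand; what a row does not reach is not made up. The controller multiplies each number of a shift by 25 mm and each number of a turn by 6 degrees. A row lasts 1/12 s, in which the tool goes at most 41.7 mm and 7.16 degrees, less where a joint would pass 70% of its speed; a pose out of reach is approached as far as the arm can. A call with a number of a shift or a turn outside -1 to 1 is refused whole. A call with a gripper value outside its range is refused whole. The fingers move at their own pace and stop on an object; the grip force is fixed at half the most. Time passes only in rows, so rows that do not move let the fingers close. It gives the time, the measured TCP pose, the force and the opening at its end, in the units of the state.
- read_state(): the state, without advancing time (a new reading comes with each control period).
- capture(name): name is "scene" or "top" or "wrist"; returns (picture, depth): 480x640x3 uint8, red, green, blue; 480x640 float32, m along the optical axis (not along the pixel's ray), 0 where there is no reading.
- camera_model(name): a dict with "intrinsics" (3x3 intrinsics, pixels), "k1" (the pictures are not rectified: a ray, as slopes to the right and down, at radius r is drawn at 1 + k1 r^2 times it, then the intrinsics apply), "pose" (4x4, takes a point from camera to world coordinates); the wrist camera has in their place "mount" (4x4, takes a point from camera to tool coordinates, whose origin is the TCP and whose axes are the flange's). Camera axes: x right, y down, z forward; pixel columns grow to the right and rows downward; lengths in m; the calibration is good to about 2 mm. A picture is of the moment at which its call begins: read the wrist's pose just before it. camera_model takes no time and is no camera call.
- hand_in(): hands the job in, once; it reports no verdict.
The state is a dict: "time_s": time; "joint_positions": joint angles; "qvel": joint speeds; "tau": joint torques, N m; "position": TCP position; "tcp_rot": TCP orientation; "force": force on the tool from outside, world axes, zero at the start; "moment": the same for the moment, N m; "opening": opening from 0.0 (shut) to 1.0 (fully open).
Only numpy, scipy, OpenCV 4.12 (cv2) and the standard library are available. Lean on these libraries where they do the work, as an engineer would, in place of code of your own. Each camera call takes 0.05 s, during which the arm holds its last target.

TASK

The vial on the balance pan stands off to one side, so its weight would read false: nudge it with light taps of the fingers until it stands upright in the middle of the pan, inside the engraved ring, and then press the wide bar key on the balance to print the weight. Never grip, lift or topple the vial, do not lean on the pan or press the small round on/off key, and leave everything else where it is.

Things in the scene. Friction and masses are not known exactly. Their poses are not given: they have to be found in the camera images.
- vial: Sizes here in mm. Glass vial with yellow cap on the pan, diameter 30, 56 tall, about 42 g. Rounded heel: it stands on a flat foot only 18 wide, is full width and straight from 8 to 37 above the foot, then narrows to the neck (cap 21 wide). Pushed higher than about 15 above its foot it tips rather than slides (friction about 0.6). Origin: centre of its underside; z along its axis; yaw meaningless
- pan: Round metal pan, diameter 70 mm, 4 thick, fixed on the balance, with an engraved ring of diameter 40 round its middle. Origin: on the pan's axis, 14 mm BELOW its top face (the vial's foot stands 14 above this origin); z up, yaw meaningless. The pan's underside is 10 above the balance's deck
- balance: White-and-grey laboratory balance, fixed, 260 mm deep (x) by 190 wide (y). Origin: centre of its underside, on the table; keyboard and display face its own -x. Front deck 40 high, rear housing 62 high from x = -28 to +128, sloped display between them up to 62 high; pan axis at x = +35, y = 0; pan's top face 76 above the table
- print_key_top (a point): Centre of the top of the print key: the wide bar-shaped grey key on the front deck, 18 mm (x) by 46 (y), top 47 above the table and 7 above the deck, at x = -100, y = -35 in the balance's frame. Axes as the balance's
- print_key (a joint): Travel of the print key, m: 0 up, grows to 0.004 fully down; it is pressed straight down, counts as pressed from about 0.0025, springs back by itself, and needs about 1 N to start and 4 N fully down.
- power_key_top (a point): Centre of the top of the on/off key, the small round grey key of diameter 14 mm on the front deck at x = -100, y = +65 in the balance's frame, top 45 above the table
- power_key (a joint): Travel of the on/off key, m: 0 up, 0.003 fully down.
- spare_vial_left: An identical vial standing on the table to the left of the balance. Bystander. Origin: centre of its underside.
- spare_vial_right: An identical vial standing on the table to the right of the balance. Bystander. Origin: centre of its underside.
- check_weight: Stainless 100 g knob weight, diameter 25, 42 tall, standing on the table left of the balance (sizes in mm). Bystander. Origin: centre of its underside.
- tweezers: Steel tweezers, 123 long, 10 high, lying on the table to the right (sizes in mm). Bystander. Origin: centre of its underside.
- crimper: Hand crimping pliers with a round steel head and two black handles, 235 long, 32 high, lying on the table to the right (sizes in mm). Bystander. Origin: centre of its underside.
- vial_tray: Open white carton tray full of identical vials, 227 by 165, 58 high, fixed, on the left. Bystander. Origin: centre of its underside.

How it is judged (in metres and radians):
On the way, in this order (a step that is already met when the one before it is completed fails the run):
1. the vial stands centred on the pan, upright, still and no longer touched (horizontal distance between vial and pan below 0.005 m and angle between vial's own z axis and vertical below 0.06 rad and linear speed of vial below 0.01 m/s and z of vial in the frame of pan between 0.0115 and 0.0165 m and contact force between the fingers and vial below 0.05 N), for 0.3 s.
2. the print key is pressed with the vial centred (value of joint print_key above 0.0025 m and horizontal distance between vial and pan below 0.005 m and angle between vial's own z axis and vertical below 0.06 rad), for 0.05 s.
At the end, for the whole second after the job is handed in: The vial's axis is within 5 mm of the pan's axis, the vial stands on the pan upright (within 0.06 rad) and at rest, and both keys are up again after the print key was pressed at least 2.5 mm (horizontal distance between vial and pan below 0.005 m and angle between vial's own z axis and vertical below 0.06 rad and linear speed of vial below 0.01 m/s and z of vial in the frame of pan between 0.0115 and 0.0165 m and value of joint each of print_key, power_key below 0.001 m); the robot touches nothing.
It fails at once if the vial topples, falls off the pan or is lifted off it (angle between vial's own z axis and vertical above 0.5 rad or z of vial in the frame of pan below 0.008 m or z of vial in the frame of pan above 0.026 m).
It fails at once if the vial is gripped or struck hard (over 8 N between fingers and vial) (contact force between the fingers and vial above 8 N).
It fails at once if the pan is leaned on (over 5 N) (contact force between any of the arm, the fingers and pan above 5 N).
It fails at once if the on/off key is pressed (value of joint power_key above 0.0015 m).
It fails at once if a bystander is shifted by more than 15 mm (distance of any of spare_vial_left, spare_vial_right, check_weight, tweezers, crimper from where it was at the start of the episode above 0.015 m).
It also fails if it takes over 45 s, if anything falls off the work surface, if the arm or the gripper's body presses on something with over 40 N, if the wrist force passes 120 N, or if a joint passes its speed limit or range.

## Working session

There is one attempt and no reset: what is moved stays moved. The work goes in short steps, Python scripts to look and compute and a tool call to move; the robot and the scene stay as the last step left them, time stands still between calls to the robot, and variables do not carry over. Pictures are saved under pics/ and viewed, and the job is handed in when it is done.

Besides the shell and the picture viewer there is one more tool, called after ">>>" by a JSON object that holds its "method" and its "body", one argument or row to a line. arm_command: Moves the arm, as the interface text tells. Its arguments: {"type":"object","properties":{"commands":{"type":"array"}},"required":["commands"]}

```bash
mkdir -p pics; python3 - <<'E'
from rig import *
import cv2,numpy as np
s=read_state();print(s)
for n in ("scene","top","wrist"):
    p,d=capture(n);cv2.imwrite(f"pics/{n}0.png",p[:,:,::-1]);np.save(f"pics/{n}0.npy",d)
    m=camera_model(n);print(n,{k:np.round(v,4).tolist() for k,v in m.items()})
E
```

```text
{'time_s': 0.0, 'joint_positions': array([ 6.63796798e+01,  3.02789059e+01,  8.21569398e+01,  1.57807442e-03,
        6.76901692e+01, -1.02267830e+01]), 'qvel': array([ 0.03678054, -0.05930033, -0.00465103, -0.01723926,  0.01880568,
        0.02392668]), 'tau': array([ 9.29249436e-04, -4.40049040e+01, -1.76594031e+01,  6.31389976e-02,
        5.81786467e-02, -1.94205504e-04]), 'position': array([0.14443709, 0.60733622, 0.2295692 ]), 'tcp_rot': array([[-9.72799396e-01,  2.31647397e-01, -9.04577610e-04],
       [ 2.31648790e-01,  9.72797419e-01, -2.00490133e-03],
       [ 4.15540590e-04, -2.15991112e-03, -9.99997581e-01]]), 'force': array([-0.3648532 , -0.16119486,  0.69889838]), 'moment': array([-0.03261761, -0.00475123, -0.00533806]), 'opening': 1.0026872585311617}
scene {'intrinsics': [[484.499, 0.0, 312.6209], [0.0, 484.499, 235.8127], [0.0, 0.0, 1.0]], 'k1': 0.0212, 'pose': [[0.4869, 0.5903, -0.6437, 1.2443], [0.8734, -0.3287, 0.3593, -0.3768], [0.0005, -0.7372, -0.6757, 0.8059], [0.0, 0.0, 0.0, 1.0]]}
top {'intrinsics': [[567.6777, 0.0, 317.6479], [0.0, 567.6777, 235.5084], [0.0, 0.0, 1.0]], 'k1': 0.0321, 'pose': [[-0.008, -0.9952, 0.0971, 0.4062], [-0.9999, 0.009, 0.0104, 0.0036], [-0.0112, -0.097, -0.9952, 1.3122], [0.0, 0.0, 0.0, 1.0]]}
wrist {'intrinsics': [[366.3765, 0.0, 321.4271], [0.0, 366.3765, 241.2876], [0.0, 0.0, 1.0]], 'k1': -0.0328, 'mount': [[-0.0021, -0.9594, -0.2819, 0.078], [1.0, -0.0021, -0.0003, 0.0001], [-0.0003, -0.2819, 0.9594, -0.1535], [0.0, 0.0, 0.0, 1.0]]}
```

View pics/scene0.png

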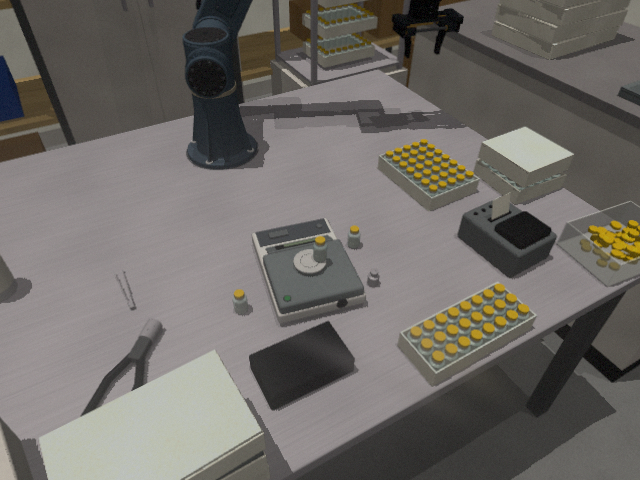

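View pics/top0.png

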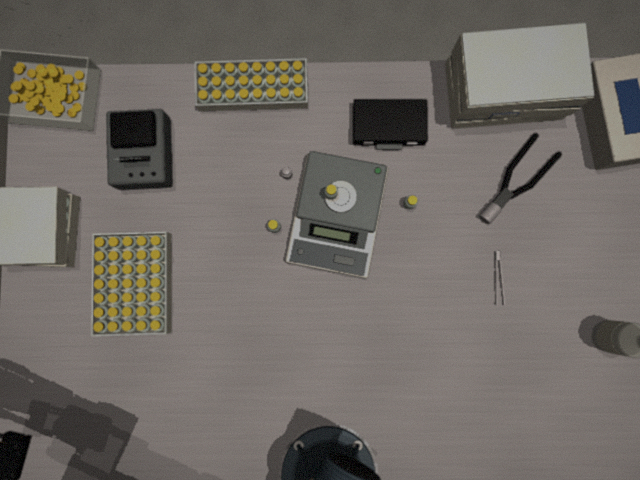

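View pics/wrist0.png

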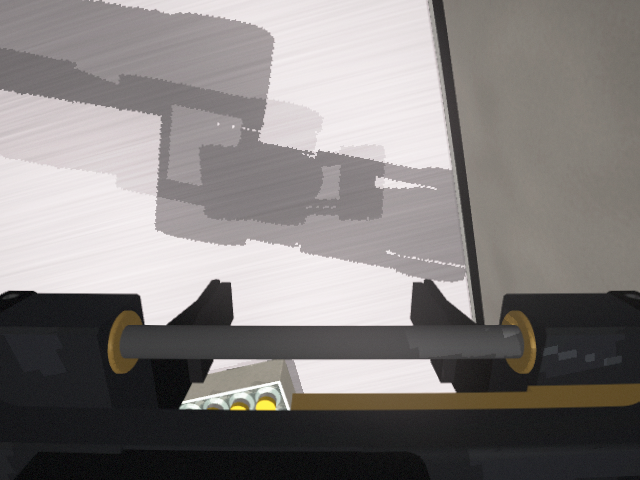

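The scene view shows the balance at about (305,268), with the vial at (320,248) on the far/left part of the pan. In the top view the pan is near (340,196), the cap at (330,190) and the print key at (344,260). The on/off key is at (300,252).

```bash
cat > h.py <<'E'
from rig import *
import cv2,numpy as np
def cloud(n,d,T=None):
    m=camera_model(n);K=m["intrinsics"];T=m["pose"] if T is None else T
    v,u=np.mgrid[0:480,0:640]
    uv=np.stack([u,v],-1).reshape(-1,1,2).astype(np.float64)
    x=cv2.undistortPoints(uv,np.array(K,float),np.array([m["k1"],0,0,0.])).reshape(480,640,2)
    P=np.dstack([x*d[...,None],d])
    return P@T[:3,:3].T+T[:3,3]
def proj(n,P,T=None):
    m=camera_model(n);T=m["pose"] if T is None else T
    Ti=np.linalg.inv(T)
    return cv2.projectPoints(np.atleast_2d(np.array(P,float)),cv2.Rodrigues(Ti[:3,:3])[0],Ti[:3,3],np.array(m["intrinsics"],float),np.array([m["k1"],0,0,0.]))[0].reshape(-1,2)
def wristT():
    s=read_state();W=np.eye(4);W[:3,:3]=s["tcp_rot"];W[:3,3]=s["position"]
    return W@camera_model("wrist")["mount"]
E
python3 - <<'E'
from h import *
d=np.load("pics/top0.npy");P=cloud("top",d)
im=cv2.imread("pics/top0.png")
for p in [(340,196),(330,190),(344,260),(300,252),(360,200),(320,230),(270,260),(311,152),(386,164),(369,277),(286,263)]:
    print(p,P[p[1],p[0]].round(4))
cv2.imwrite("pics/topz.png",cv2.resize(im[140:290,260:430],None,fx=4.5,fy=4,interpolation=cv2.INTER_CUBIC))
Q=cloud("scene",np.load("pics/scene0.npy"))
i2=cv2.imread("pics/scene0.png")
for p in [(320,242),(300,268),(340,290),(290,150+150)]: print('s',p,Q[p[1],p[0]].round(4))
cv2.imwrite("pics/scz.png",cv2.resize(i2[210:330,230:380],None,fx=5,fy=5,interpolation=cv2.INTER_CUBIC))
E
```

```text
(340, 196) [ 0.6137 -0.0334  0.0766]
(330, 190) [ 0.6172 -0.0108  0.1332]
(344, 260) [ 0.4744 -0.0416  0.045 ]
(300, 252) [0.4932 0.0566 0.0453]
(360, 200) [ 0.6071 -0.0783  0.0598]
(320, 230) [0.5415 0.0114 0.0523]
(270, 260) [0.4782 0.1277 0.0034]
(311, 152) [0.7165 0.0301 0.0627]
(386, 164) [ 0.7012 -0.1443  0.0009]
(369, 277) [ 4.372e-01 -1.002e-01  2.000e-04]
(286, 263) [ 0.4712  0.0911 -0.0016]
s (320, 242) [ 0.6262 -0.0147  0.1325]
s (300, 268) [ 0.6221 -0.0596  0.0754]
s (340, 290) [ 0.704  -0.0117  0.0616]
s (290, 300) [ 0.6779 -0.1121  0.0613]
```

View pics/topz.png

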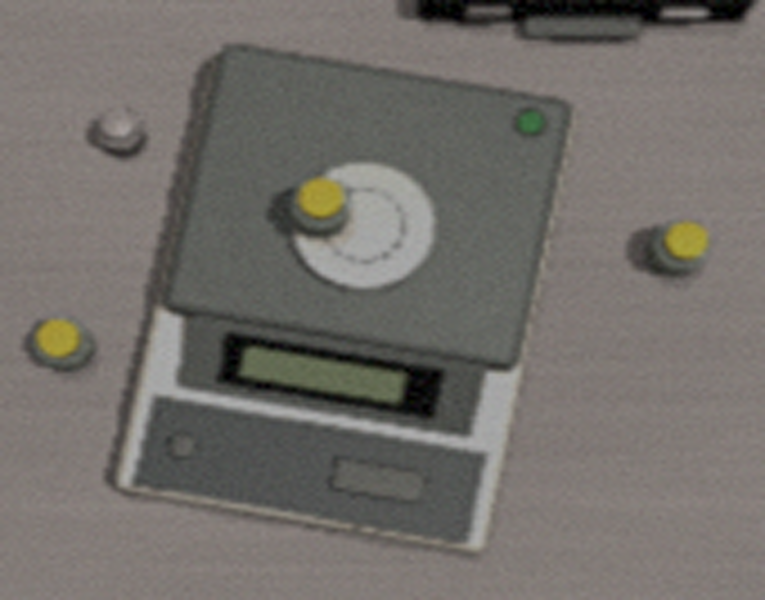

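View pics/scz.png

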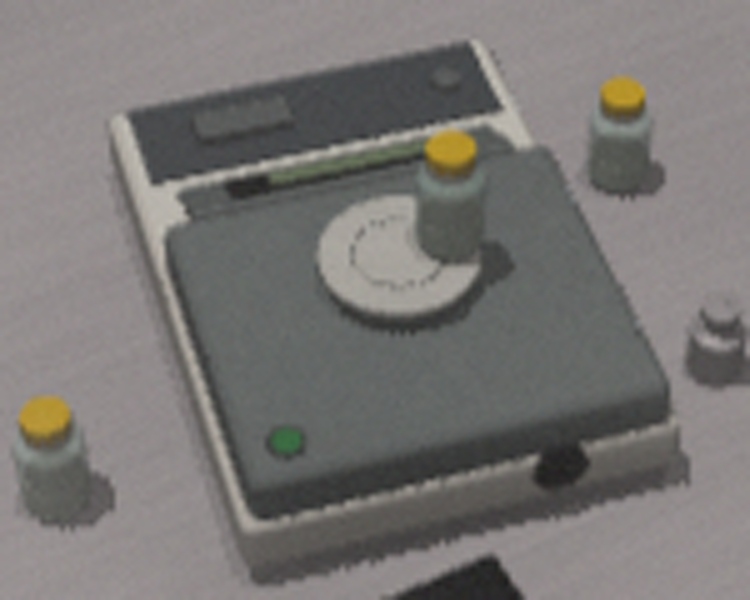

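```bash
cat >> h.py <<'E'
from scipy.optimize import least_squares
def ray(n,uv,z,T=None):
    m=camera_model(n);T=m["pose"] if T is None else T
    x=cv2.undistortPoints(np.array(uv,float).reshape(-1,1,2),np.array(m["intrinsics"],float),np.array([m["k1"],0,0,0.])).reshape(-1,2)
    r=np.c_[x,np.ones(len(x))]@T[:3,:3].T
    o=T[:3,3];return o+r*((z-o[2])/r[:,2])[:,None]
def circ(pts):
    f=lambda p:np.hypot(pts[:,0]-p[0],pts[:,1]-p[1])-p[2]
    r=least_squares(f,[*pts[:,:2].mean(0),.03],loss="soft_l1",f_scale=.001);return r.x,np.abs(r.fun).mean()
def blobs(n,im,d,T=None,box=None):
    """cap blob centres (z .132 / table .056), im BGR"""
    h=cv2.cvtColor(im,cv2.COLOR_BGR2HSV)
    m=cv2.inRange(h,(18,130,80),(35,255,255))
    k,l,st,c=cv2.connectedComponentsWithStats(m)
    P=cloud(n,d,T);out=[]
    for i in range(1,k):
        if st[i,4]<25: continue
        pz=np.median(P[l==i],0);out.append((c[i].round(1),st[i,4],pz.round(4)))
    return out,P
E
python3 - <<'E'
from h import *
for n in("top","scene"):
    im=cv2.imread(f"pics/{n}0.png");d=np.load(f"pics/{n}0.npy")
    o,P=blobs(n,im,d)
    for c,a,p in o:
        if .4<p[0]<.75 and -.2<p[1]<.15:
            z=.132 if p[2]>.1 else .056
            print(n,"cap",c,a,p,ray(n,c,z)[0].round(4))
    # pan
    h=cv2.cvtColor(im,cv2.COLOR_BGR2HSV)
    m=(np.abs(P[...,2]-.076)<.006)&(np.hypot(P[...,0]-.612,P[...,1]+.035)<.05)&(h[...,2]>130)&(h[...,1]<50)
    m=m.astype(np.uint8)
    cs,_=cv2.findContours(m,cv2.RETR_EXTERNAL,cv2.CHAIN_APPROX_NONE)
    c=max(cs,key=cv2.contourArea)[:,0].astype(float)
    q=ray(n,c,.076)
    # exclude near vial
    f,_=circ(q)
    keep=np.abs(np.hypot(q[:,0]-f[0],q[:,1]-f[1])-f[2])<.002
    print(n,"pan",circ(q),circ(q[keep]),keep.mean())
    # key depth
    z=P[...,2]
    for w in [.045,.047]:
        pass
E
```

```text
top cap [330.9 189.2] 68 [ 0.6197 -0.0129  0.1315] [ 0.6191 -0.0127  0.132 ]
top cap [411.9 199.8] 65 [ 0.6066 -0.1944  0.0555] [ 0.607  -0.1942  0.056 ]
top cap [272.5 224.1] 68 [0.5553 0.1171 0.0558] [0.5553 0.1172 0.056 ]
top pan (array([ 0.61334331, -0.03617108,  0.03213226]), np.float64(0.004373839158037157)) (array([ 0.61385179, -0.03496283,  0.03289701]), np.float64(0.0007152129981602936)) 0.5773195876288659
scene cap [354.1 228.9] 48 [0.5569 0.1177 0.0567] [0.556  0.1178 0.056 ]
scene cap [319.6 240. ] 67 [ 0.6203 -0.012   0.1321] [ 0.6202 -0.0122  0.132 ]
scene cap [238.4 293.2] 64 [ 0.6083 -0.1938  0.0562] [ 0.607  -0.1934  0.056 ]
scene pan (array([ 0.61173771, -0.0348062 ,  0.03184253]), np.float64(0.004037045543756559)) (array([ 0.61193842, -0.03370871,  0.03242772]), np.float64(0.0008125141019746508)) 0.5662650602409639
```

```bash
cat >> h.py <<'E'
def panfit(n,im,c0,vial,T=None):
    g=cv2.GaussianBlur(cv2.cvtColor(im,cv2.COLOR_BGR2GRAY).astype(np.float32),(0,0),.8)
    c=np.array(c0,float)
    for it in range(6):
        a=np.radians(np.arange(0,360,3));rs=np.arange(.027,.044,.00025)
        pts=np.stack([c[0]+np.outer(np.cos(a),rs),c[1]+np.outer(np.sin(a),rs),np.full((len(a),len(rs)),.076)],-1)
        uv=proj(n,pts.reshape(-1,3),T).reshape(len(a),len(rs),2).astype(np.float32)
        val=cv2.remap(g,uv[...,0],uv[...,1],cv2.INTER_LINEAR)
        gr=np.gradient(val,axis=1);i=gr.argmin(1);e=pts[np.arange(len(a)),i]
        ok=(gr.min(1)<-.5)&(i>2)&(i<len(rs)-3)&(np.hypot(e[:,0]-vial[0],e[:,1]-vial[1])>.03)
        e=e[ok]
        f=lambda p:np.hypot(e[:,0]-p[0],e[:,1]-p[1])-p[2]
        r=least_squares(f,[*c,.035],loss="soft_l1",f_scale=.0007)
        c=r.x[:2]
    return r.x,np.abs(r.fun).mean(),ok.sum()
E
python3 - <<'E'
from h import *
for n in("top","scene"):
    im=cv2.imread(f"pics/{n}0.png")
    x=panfit(n,im,(.612,-.034),(.6195,-.0125));print(n,x)
    c=x[0]
    a=np.linspace(0,6.28,200)
    big=cv2.resize(im,None,fx=4,fy=4,interpolation=cv2.INTER_CUBIC)
    for R in(.035,.020):
        uv=proj(n,np.c_[c[0]+R*np.cos(a),c[1]+R*np.sin(a),a*0+.076])
        for p in uv: cv2.circle(big,tuple(((p+.5)*4-.5).round().astype(int)),0,(0,0,255),-1)
    u=(proj(n,[[c[0],c[1],.076]])[0]*4).astype(int)
    cr=big[u[1]-150:u[1]+150,u[0]-190:u[0]+190];cv2.imwrite(f"pics/ov_{n}.png",cv2.resize(cr,None,fx=2,fy=2))
E
```

```text
top (array([ 0.61431303, -0.03410242,  0.03440884]), np.float64(0.000425911049073253), np.int64(81))
scene (array([ 0.61273312, -0.03126084,  0.03529352]), np.float64(0.0006146139846110086), np.int64(78))
```

View pics/ov_top.png

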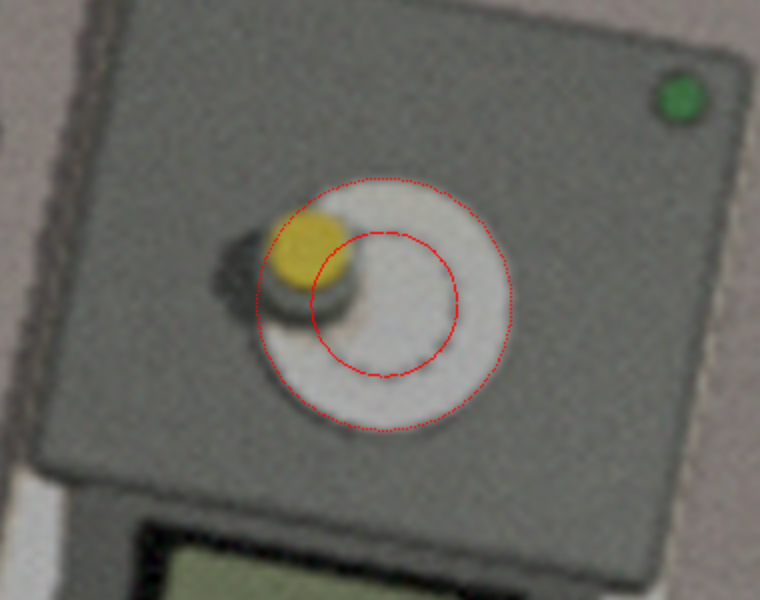

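View pics/ov_scene.png

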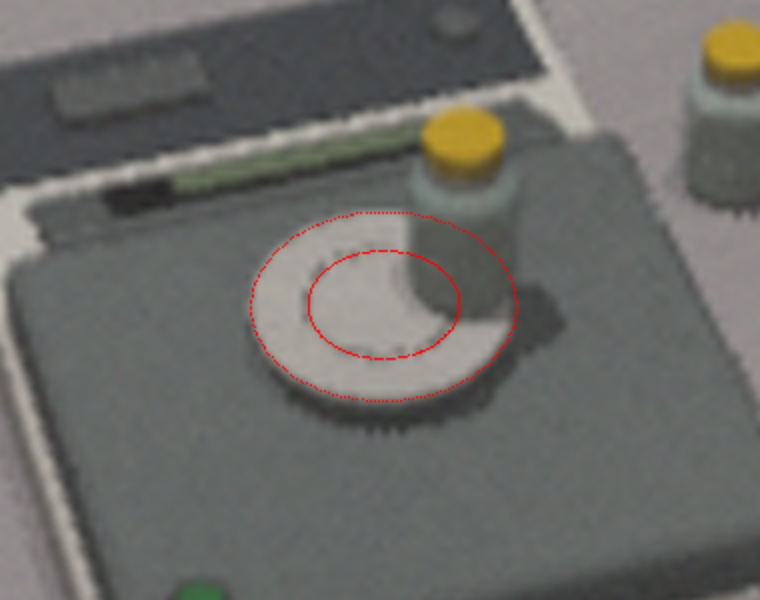

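>>> {"method": "arm_command", "body": {
  "commands": [
    {"translation": [-0.5,-0.4,0],"dr": [0,0,0],"jaw": 0},
    {"translation": [-0.97,-0.79,0],"dr": [0,0,0],"jaw": 0},
    {"translation": [-0.97,-0.79,0],"dr": [0,0,0],"jaw": 0},
    {"translation": [-0.97,-0.79,0],"dr": [0,0,0],"jaw": 0},
    {"translation": [-0.97,-0.79,0],"dr": [0,0,0],"jaw": 0},
    {"translation": [-0.97,-0.79,0],"dr": [0,0,0],"jaw": 0},
    {"translation": [-0.97,-0.79,0],"dr": [0,0,0],"jaw": 0},
    {"translation": [-0.97,-0.79,0],"dr": [0,0,0],"jaw": 0},
    {"translation": [-0.97,-0.79,0],"dr": [0,0,0],"jaw": 0},
    {"translation": [-0.97,-0.79,0],"dr": [0,0,0],"jaw": 0},
    {"translation": [-0.97,-0.79,0],"dr": [0,0,0],"jaw": 0},
    {"translation": [-0.97,-0.79,0],"dr": [0,0,0],"jaw": 0}
  ]
}}

```text
time_s: 1.15
position: [0.3643, 0.3208, 0.2304]
tcp_rot: [[-0.973, 0.232, -0.0], [0.232, 0.973, -0.0], [0.0, -0.0, -1.0]]
force: [0.0, 0.2, 0.8]
opening: 0.997
```

>>> {"method": "arm_command", "body": {
  "commands": [
    {"translation": [-0.97,-0.79,0],"dr": [0,0,0],"jaw": 0},
    {"translation": [-0.97,-0.79,0],"dr": [0,0,0],"jaw": 0},
    {"translation": [-0.97,-0.79,0],"dr": [0,0,0],"jaw": 0},
    {"translation": [-0.97,-0.79,0],"dr": [0,0,0],"jaw": 0},
    {"translation": [-0.97,-0.79,0],"dr": [0,0,0],"jaw": 0},
    {"translation": [-0.97,-0.79,0],"dr": [0,0,0],"jaw": 0},
    {"translation": [-0.97,-0.79,0],"dr": [0,0,0],"jaw": 0},
    {"translation": [-0.97,-0.79,0],"dr": [0,0,0],"jaw": 0},
    {"translation": [-0.97,-0.79,0],"dr": [0,0,0],"jaw": 0},
    {"translation": [-0.97,-0.79,0],"dr": [0,0,0],"jaw": 0},
    {"translation": [-0.97,-0.79,0],"dr": [0,0,0],"jaw": 0},
    {"translation": [-0.97,-0.79,0],"dr": [0,0,0],"jaw": 0}
  ]
}}

```text
time_s: 2.15
position: [0.5925, 0.0229, 0.2303]
tcp_rot: [[-0.973, 0.232, -0.001], [0.232, 0.973, 0.0], [0.001, 0.0, -1.0]]
force: [-0.5, 0.2, -0.2]
opening: 1.0
```

>>> {"method": "arm_command", "body": {
  "commands": [
    {"translation": [-0.7,-0.6,0],"dr": [0,0,0],"jaw": 0},
    {"translation": [-0.5,-0.4,0],"dr": [0,0,0],"jaw": 0},
    {"translation": [-0.2,-0.15,0],"dr": [0,0,0],"jaw": 0},
    {"translation": [0,0,0],"dr": [0,0,0],"jaw": 0}
  ]
}}

```text
time_s: 2.48
position: [0.6199, -0.013, 0.23]
tcp_rot: [[-0.972, 0.234, -0.0], [0.234, 0.972, 0.0], [0.0, -0.0, -1.0]]
force: [-0.1, 1.1, -0.5]
opening: 1.005
```

```bash
python3 - <<'E'
from h import *
s=read_state();print(s["time_s"],s["position"],s["force"])
for n in ("scene","wrist"):
    p,d=capture(n);cv2.imwrite(f"pics/{n}1.png",p[:,:,::-1]);np.save(f"pics/{n}1.npy",d)
E
```

```text
2.4833 [ 0.61991423 -0.01304938  0.23003867] [-0.12726594  1.12478355 -0.45378617]
```

View pics/scene1.png

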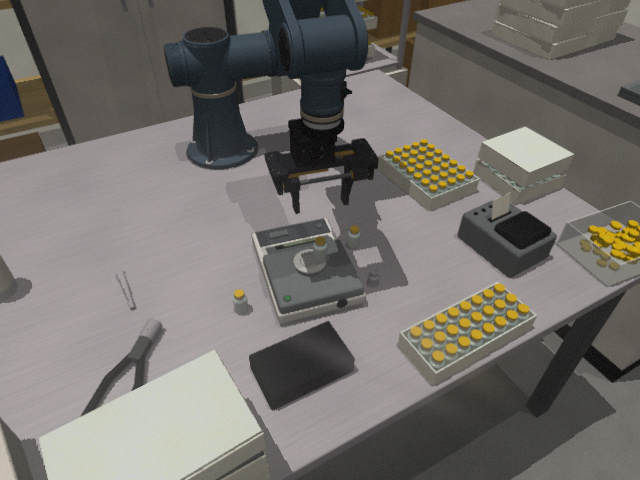

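View pics/wrist1.png

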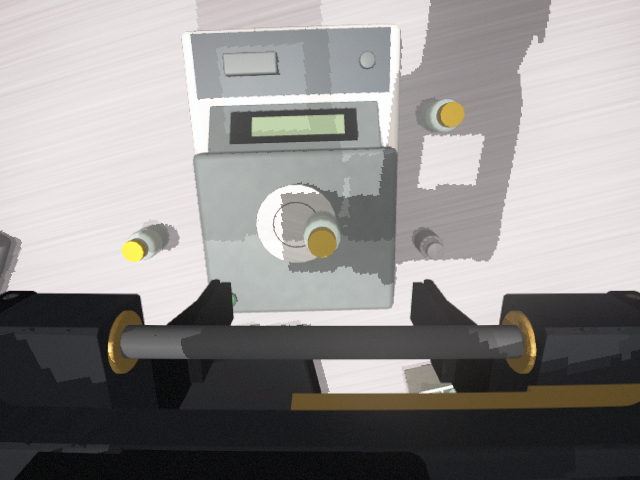

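The wrist view shows the whole balance: pan centre about (297,224), cap (321,242), print key (250,63). In the scene view the jaws straddle the vial from above.

```bash
python3 - <<'E'
from h import *
T=wristT()
im=cv2.imread("pics/wrist1.png");d=np.load("pics/wrist1.npy")
o,P=blobs("wrist",im,d,T)
for c,a,p in o:
    if a<100: continue
    print(c,a,p,ray("wrist",c,.132 if p[2]>.1 else .056,T)[0].round(4))
print(panfit("wrist",im,(.614,-.034),(.6195,-.0125),T))
for p in[(250,63),(367,60),(200,280),(297,200)]:print(p,P[p[1],p[0]].round(4))
a=np.linspace(0,6.28,300)
for nm,c in(("top",(.6143,-.0341)),):
  for R in(.035,.02):
    for q in proj("wrist",np.c_[c[0]+R*np.cos(a),c[1]+R*np.sin(a),a*0+.076],T): cv2.circle(im,tuple(q.round().astype(int)),0,(0,0,255),-1)
for q in proj("wrist",[[.6195,-.0125,.132]],T): cv2.circle(im,tuple(q.round().astype(int)),2,(255,0,0),-1)
cv2.imwrite("pics/w1ov.png",cv2.resize(im[160:310,200:400],None,fx=4,fy=4))
E
```

```text
[451.5 113.9] 469 [0.5517 0.1193 0.0555] [0.5517 0.1192 0.056 ]
[321.6 242.6] 629 [ 0.6153 -0.0101  0.1314] [ 0.6152 -0.0101  0.132 ]
[133.4 250.3] 385 [ 0.6031 -0.191   0.0551] [ 0.6028 -0.1903  0.056 ]
[120.9 341.4] 978 [ 0.576  -0.0499  0.3089] [ 0.6572 -0.1829  0.132 ]
[525.5 351.7] 627 [0.6012 0.042  0.3105] [0.7415 0.1268 0.132 ]
[533.6 397.7] 4138 [0.606  0.0403 0.3194] [0.788  0.1305 0.132 ]
[327.5 401.8] 1115 [ 0.5953 -0.0045  0.3198] [ 0.7499 -0.0374  0.132 ]
(array([ 0.61037049, -0.03159451,  0.03456722]), np.float64(0.00028611157262282576), np.int64(80))
(250, 63) [ 0.4719 -0.0376  0.0481]
(367, 60) [0.492  0.0594 0.0433]
(200, 280) [ 0.6644 -0.1637 -0.0015]
(297, 200) [ 0.59   -0.0255  0.0751]
```

View pics/w1ov.png

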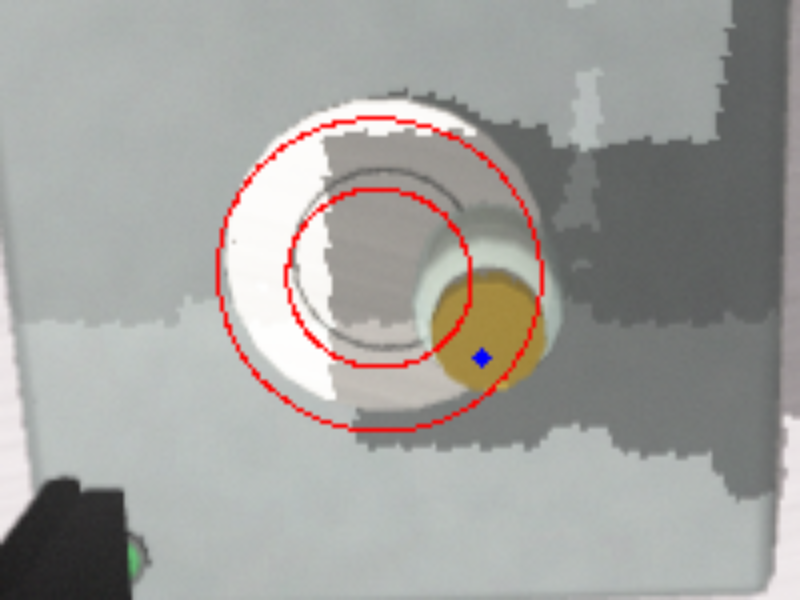

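>>> {"method": "arm_command", "body": {
  "commands": [
    {"translation": [0.12,0.04,0.4],"dr": [0,0,0],"jaw": 0},
    {"translation": [0,0,0.8],"dr": [0,0,0],"jaw": 0},
    {"translation": [0,0,0.8],"dr": [0,0,0],"jaw": 0},
    {"translation": [0,0,0.8],"dr": [0,0,0],"jaw": 0},
    {"translation": [0,0,0.8],"dr": [0,0,0],"jaw": 0},
    {"translation": [0,0,0.7],"dr": [0,0,0],"jaw": 0},
    {"translation": [0,0,0.4],"dr": [0,0,0],"jaw": 0},
    {"translation": [0,0,0.3],"dr": [0,0,0],"jaw": 0},
    {"translation": [0,0,0.2],"dr": [0,0,0],"jaw": 0},
    {"translation": [0,0,0.1],"dr": [0,0,0],"jaw": 0},
    {"translation": [0,0,0],"dr": [0,0,0],"jaw": 0},
    {"translation": [0,0,0],"dr": [0,0,0],"jaw": 0}
  ]
}}

```text
time_s: 3.58
position: [0.6172, -0.0102, 0.0988]
tcp_rot: [[-0.973, 0.232, 0.001], [0.232, 0.973, -0.0], [-0.001, 0.0, -1.0]]
force: [-0.1, -0.7, 0.1]
opening: 0.999
```

```bash
python3 - <<'E'
from h import *
s=read_state();print(s["time_s"],s["position"],s["force"])
for n in ("scene","wrist","top"):
    p,d=capture(n);cv2.imwrite(f"pics/{n}2.png",p[:,:,::-1]);np.save(f"pics/{n}2.npy",d)
i=cv2.imread("pics/scene2.png");cv2.imwrite("pics/s2z.png",cv2.resize(i[180:330,230:400],None,fx=4,fy=4,interpolation=cv2.INTER_CUBIC))
E
```

```text
3.5833 [ 0.61716273 -0.01019566  0.09876377] [-0.14522864 -0.67081132  0.06366962]
```

View pics/s2z.png

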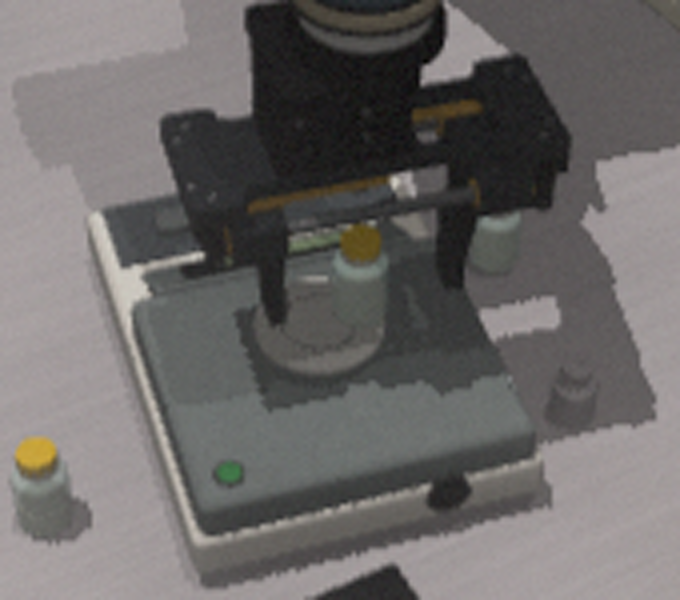

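View pics/wrist2.png

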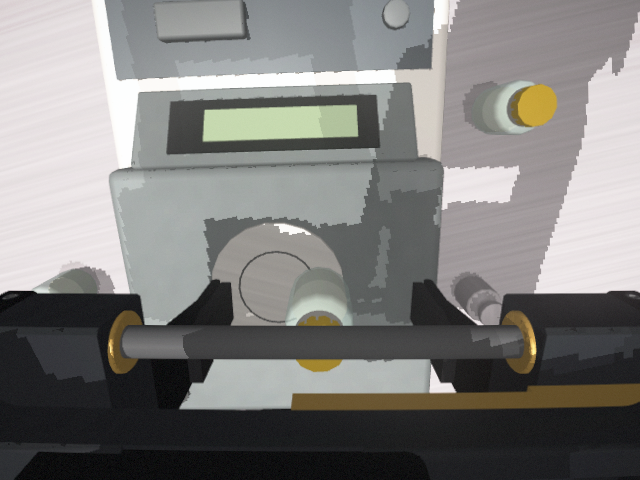

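>>> {"method": "arm_command", "body": {
  "commands": [
    {"translation": [0,0,0.1],"dr": [0,0,0],"jaw": 0},
    {"translation": [0,0,0.1],"dr": [0,0,0],"jaw": 0},
    {"translation": [0,-0.2,0],"dr": [0,0,0],"jaw": 0},
    {"translation": [0,-0.25,0],"dr": [0,0,0],"jaw": 0},
    {"translation": [0,-0.2,0],"dr": [0,0,0],"jaw": 0},
    {"translation": [0,-0.15,0],"dr": [0,0,0],"jaw": 0},
    {"translation": [0,0,0],"dr": [0,0,0],"jaw": 0}
  ]
}}

```text
time_s: 4.32
position: [0.6119, -0.0308, 0.0931]
tcp_rot: [[-0.972, 0.233, -0.0], [0.233, 0.972, -0.0], [-0.0, -0.0, -1.0]]
force: [-0.0, -0.7, 0.6]
opening: 1.0
```

```bash
python3 - <<'E'
from h import *
s=read_state();print(s["time_s"],s["position"],s["force"])
p,d=capture("scene");cv2.imwrite("pics/s3.png",cv2.resize(p[180:330,230:400,::-1],None,fx=4,fy=4,interpolation=cv2.INTER_CUBIC))
E
```

```text
4.3167 [ 0.61186755 -0.03084014  0.09305958] [-0.04293996 -0.73757135  0.59075197]
```

View pics/s3.png

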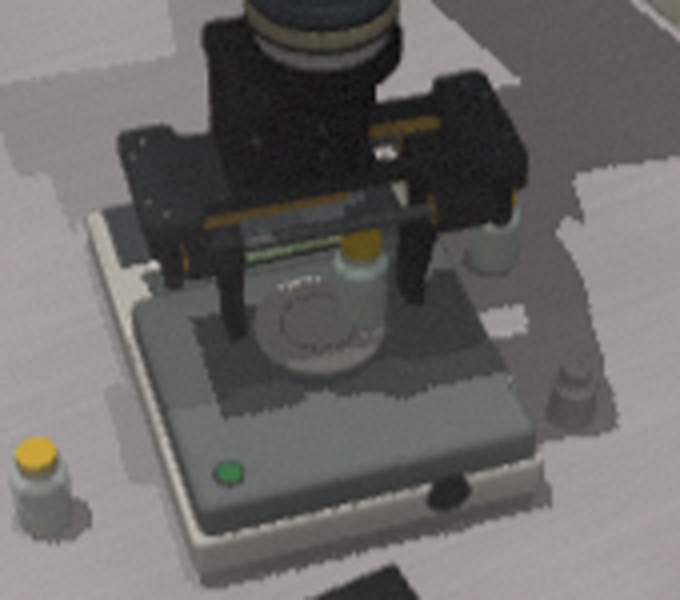

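The vial hasn't been touched yet, and the right pad is about 8 mm from it. I'll push slowly now and stop a few mm short of centre.

>>> {"method": "arm_command", "body": {
  "commands": [
    {"translation": [0,-0.1,0],"dr": [0,0,0],"jaw": 0},
    {"translation": [0,-0.1,0],"dr": [0,0,0],"jaw": 0},
    {"translation": [0,-0.1,0],"dr": [0,0,0],"jaw": 0},
    {"translation": [0,-0.1,0],"dr": [0,0,0],"jaw": 0},
    {"translation": [0,-0.1,0],"dr": [0,0,0],"jaw": 0},
    {"translation": [0,-0.1,0],"dr": [0,0,0],"jaw": 0},
    {"translation": [0,-0.1,0],"dr": [0,0,0],"jaw": 0},
    {"translation": [0,-0.1,0],"dr": [0,0,0],"jaw": 0},
    {"translation": [0,-0.1,0],"dr": [0,0,0],"jaw": 0},
    {"translation": [0,-0.05,0],"dr": [0,0,0],"jaw": 0},
    {"translation": [0,0,0],"dr": [0,0,0],"jaw": 0}
  ]
}}

```text
time_s: 5.28
position: [0.6064, -0.0531, 0.0931]
tcp_rot: [[-0.973, 0.232, -0.0], [0.232, 0.973, -0.0], [0.0, -0.0, -1.0]]
force: [0.1, 0.2, 0.3]
opening: 1.0
```

```bash
python3 - <<'E'
from h import *
s=read_state();print(s["time_s"],s["position"],s["force"])
for n in("scene","wrist","top"):
    p,d=capture(n);im=p[:,:,::-1].copy();cv2.imwrite(f"pics/{n}4.png",im)
    if n=="scene":cv2.imwrite("pics/s4.png",cv2.resize(im[180:330,230:400],None,fx=4,fy=4,interpolation=cv2.INTER_CUBIC))
    if n=="scene":
        for c,a,q in blobs(n,im,d)[0]:
            if .5<q[0]<.7 and -.1<q[1]<.1: print(n,c,a,q,ray(n,c,.132)[0])
E
```

```text
5.2833 [ 0.60642778 -0.05310578  0.09305496] [0.12088796 0.15524461 0.32272051]
scene [312.9 241.9] 57 [ 0.6184 -0.0265  0.1322] [ 0.61846995 -0.02689711  0.132     ]
```

View pics/s4.png

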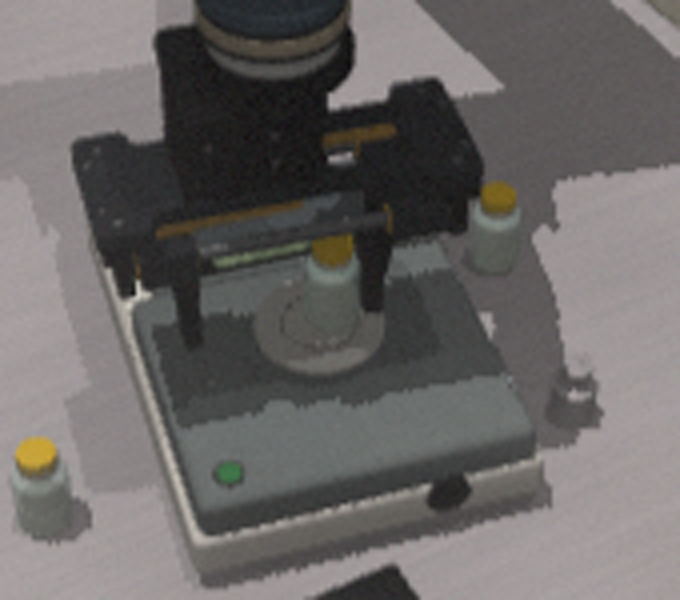

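View pics/wrist4.png

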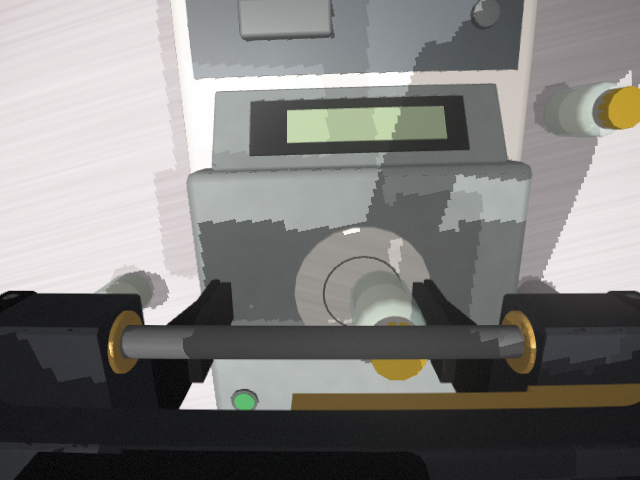

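The vial slid upright by about 14.7 mm, leaving about 7 mm. I'll push 6.5 mm more, then back off and measure.

>>> {"method": "arm_command", "body": {
  "commands": [
    {"translation": [0,-0.08,0],"dr": [0,0,0],"jaw": 0},
    {"translation": [0,-0.08,0],"dr": [0,0,0],"jaw": 0},
    {"translation": [0,-0.07,0],"dr": [0,0,0],"jaw": 0},
    {"translation": [0,-0.03,0],"dr": [0,0,0],"jaw": 0},
    {"translation": [0,0,0],"dr": [0,0,0],"jaw": 0},
    {"translation": [0,0.1,0],"dr": [0,0,0],"jaw": 0},
    {"translation": [0,0.3,0],"dr": [0,0,0],"jaw": 0},
    {"translation": [0,0.4,0],"dr": [0,0,0],"jaw": 0},
    {"translation": [0,0.3,0],"dr": [0,0,0],"jaw": 0},
    {"translation": [0,0,0],"dr": [0,0,0],"jaw": 0}
  ]
}}

```text
time_s: 6.27
position: [0.6116, -0.0301, 0.093]
tcp_rot: [[-0.973, 0.23, 0.0], [0.23, 0.973, 0.001], [0.0, 0.001, -1.0]]
force: [0.3, -0.8, 0.0]
opening: 0.997
```

```bash
python3 - <<'E'
from h import *
s=read_state();print(s["time_s"],s["position"],s["force"])
for n in("scene","wrist"):
    p,d=capture(n);im=p[:,:,::-1].copy();cv2.imwrite(f"pics/{n}5.png",im)
    if n=="scene":cv2.imwrite("pics/s5.png",cv2.resize(im[180:330,230:400],None,fx=4,fy=4,interpolation=cv2.INTER_CUBIC))
    if n=="scene":
        for c,a,q in blobs(n,im,d)[0]:
            if .5<q[0]<.7 and -.1<q[1]<.1: print(n,c,a,q,ray(n,c,.132)[0])
E
```

```text
6.2667 [ 0.61162964 -0.03008326  0.09304852] [ 0.33857911 -0.77254708  0.00735505]
scene [309.8 242.3] 54 [ 0.6157 -0.0333  0.132 ] [ 0.61644486 -0.03297008  0.132     ]
```

View pics/s5.png

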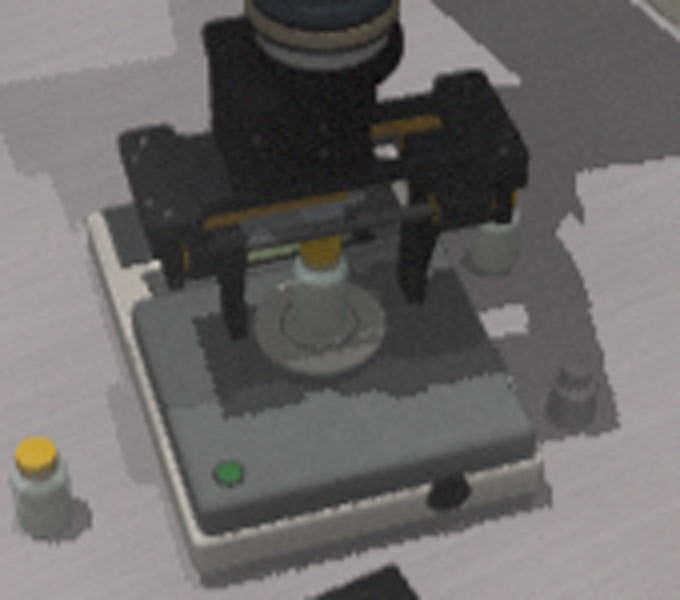

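View pics/wrist5.png

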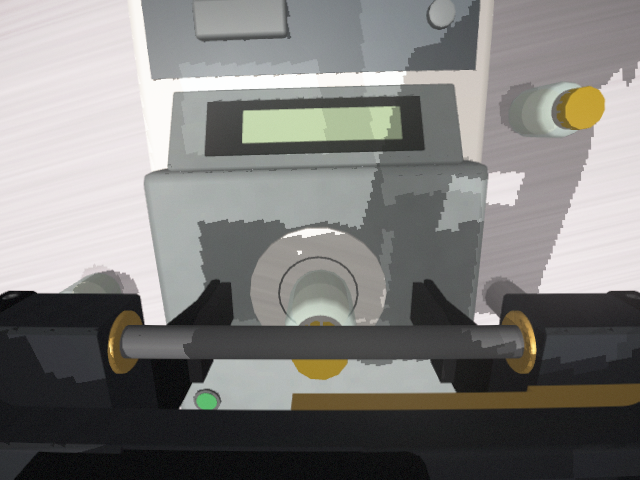

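The vial is standing inside the ring, well clear of both pads. I'll lift straight up and measure again.

>>> {"method": "arm_command", "body": {
  "commands": [
    {"translation": [0,0,-0.2],"dr": [0,0,0],"jaw": 0},
    {"translation": [0,0,-0.6],"dr": [0,0,0],"jaw": 0},
    {"translation": [0,0,-1],"dr": [0,0,0],"jaw": 0},
    {"translation": [0,0,-1],"dr": [0,0,0],"jaw": 0},
    {"translation": [0,0,-1],"dr": [0,0,0],"jaw": 0},
    {"translation": [0,0,-1],"dr": [0,0,0],"jaw": 0},
    {"translation": [0,0,-0.7],"dr": [0,0,0],"jaw": 0},
    {"translation": [0,0,0],"dr": [0,0,0],"jaw": 0},
    {"translation": [0,0,0],"dr": [0,0,0],"jaw": 0}
  ]
}}

```text
time_s: 7.12
position: [0.6118, -0.0327, 0.2319]
tcp_rot: [[-0.973, 0.232, 0.003], [0.232, 0.973, -0.001], [-0.003, -0.0, -1.0]]
force: [-0.3, -1.0, -0.6]
opening: 1.004
```

```bash
cat > meas.py <<'E'
from h import *
import sys
tag=sys.argv[1]
s=read_state();print(s["time_s"],s["position"],s["force"])
for n,z0 in(("wrist",(.6104,-.0316)),("scene",(.6127,-.0313))):
    T=wristT() if n=="wrist" else camera_model(n)["pose"]
    p,d=capture(n);im=p[:,:,::-1].copy();cv2.imwrite(f"pics/{n}{tag}.png",im)
    for c,a,q in blobs(n,im,d,T)[0]:
        if .5<q[0]<.7 and -.1<q[1]<.1 and .12<q[2]<.14:
            v=ray(n,c,.132,T)[0]
            print(n,"vial",c,a,q,v.round(4))
            f=panfit(n,im,z0,v,T);print("pan",f,"diff",(v[:2]-f[0][:2])*1000)
            print(" vs pan0",(v[:2]-np.array(z0))*1000)
            pc=f[0];uv=None
            t=np.linspace(0,6.28,300)
            big=cv2.resize(im,None,fx=3,fy=3)
            for cc,R,z in((pc,.035,.076),(pc,.02,.076),(v,.0105,.132)):
                for u in proj(n,np.c_[cc[0]+R*np.cos(t),cc[1]+R*np.sin(t),t*0+z],T):cv2.circle(big,tuple((u*3+1).astype(int)),0,(0,0,255),-1)
            u=(proj(n,[[pc[0],pc[1],.09]],T)[0]*3).astype(int)
            cv2.imwrite(f"pics/{n}{tag}z.png",big[max(0,u[1]-220):u[1]+220,max(0,u[0]-250):u[0]+250])
E
python3 meas.py 6
```

```text
7.1167 [ 0.61182655 -0.03270621  0.23188014] [-0.33640005 -1.01933994 -0.58290657]
wrist vial [322.9 241.5] 611 [ 0.6093 -0.0309  0.1312] [ 0.609  -0.0309  0.132 ]
pan (array([ 0.61056113, -0.03248115,  0.03451277]), np.float64(0.000267612740313133), np.int64(105)) diff [-1.52654156  1.56802449]
 vs pan0 [-1.36541214  0.68687125]
scene vial [309.8 241.7] 61 [ 0.615  -0.0317  0.132 ] [ 0.6149 -0.0321  0.132 ]
pan (array([ 0.61064127, -0.03285934,  0.03672399]), np.float64(0.001559020949641748), np.int64(81)) diff [4.24670574 0.74846065]
 vs pan0 [ 2.18797882 -0.81088386]
```

View pics/wrist6z.png

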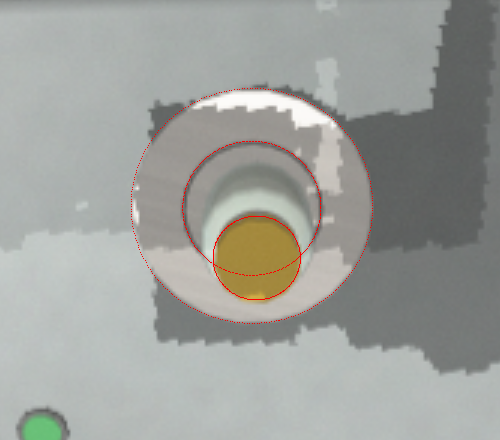

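View pics/scene6z.png

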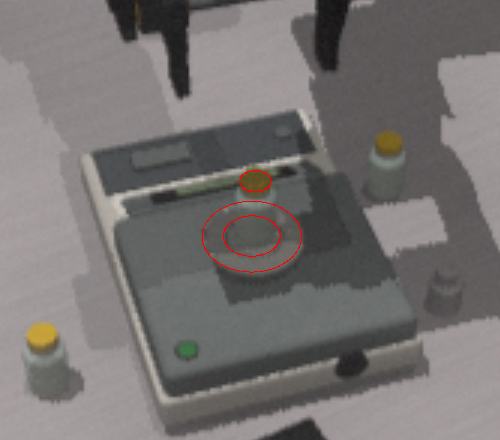

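The wrist view puts the vial about 2 mm from the pan centre, well within 5 mm, and the scene displacement agrees at about 1.6 mm. The scene pan fit is spoiled by shadow, so I'll check again with the top camera once the arm has moved off. Next I'll go over to the print key and shut the jaws.

>>> {"method": "arm_command", "body": {
  "commands": [
    {"translation": [0.3,-0.1,0],"dr": [0,0,0],"jaw": 1},
    {"translation": [0.7,-0.2,0],"dr": [0,0,0],"jaw": 1},
    {"translation": [0.8,-0.25,0],"dr": [0,0,0],"jaw": 1},
    {"translation": [0.8,-0.25,0],"dr": [0,0,0],"jaw": 1},
    {"translation": [0.8,-0.25,0],"dr": [0,0,0],"jaw": 1},
    {"translation": [0.8,-0.25,0],"dr": [0,0,0],"jaw": 1},
    {"translation": [0.7,-0.2,0],"dr": [0,0,0],"jaw": 1},
    {"translation": [0.4,-0.1,0],"dr": [0,0,0],"jaw": 1},
    {"translation": [0,0,0],"dr": [0,0,0],"jaw": 1},
    {"translation": [0,0,0],"dr": [0,0,0],"jaw": 1}
  ]
}}

```text
time_s: 8.05
position: [0.4732, -0.0406, 0.2303]
tcp_rot: [[-0.973, 0.232, 0.0], [0.232, 0.973, 0.0], [-0.0, 0.0, -1.0]]
force: [0.6, 0.5, 0.4]
opening: 0.325
```

```bash
python3 - <<'E'
from h import *
s=read_state();print(s["time_s"],s["position"],s["force"],s["opening"])
for n in("scene","wrist","top"):
    p,d=capture(n);im=p[:,:,::-1].copy();cv2.imwrite(f"pics/{n}7.png",im);np.save(f"pics/{n}7.npy",d)
    if n=="top":
        for c,a,q in blobs(n,im,d)[0]:
            if .5<q[0]<.7 and -.1<q[1]<.1 and q[2]>.12:
                v=ray(n,c,.132)[0];print(c,a,v,panfit(n,im,(.6143,-.0341),v),v[:2]-(.6143,-.0341))
        cv2.imwrite("pics/t7.png",cv2.resize(im[140:290,250:450],None,fx=4,fy=4,interpolation=cv2.INTER_CUBIC))
E
```

```text
8.05 [ 0.47318375 -0.04056729  0.23030512] [0.61075531 0.4535612  0.4223522 ] 0.32470641035013964
[340.2 192.1] 68 [ 0.61270563 -0.03223578  0.132     ] (array([ 0.61410501, -0.0341527 ,  0.03445186]), np.float64(0.0007209741699353247), np.int64(92)) [-0.00159437  0.00186422]
```

View pics/t7.png

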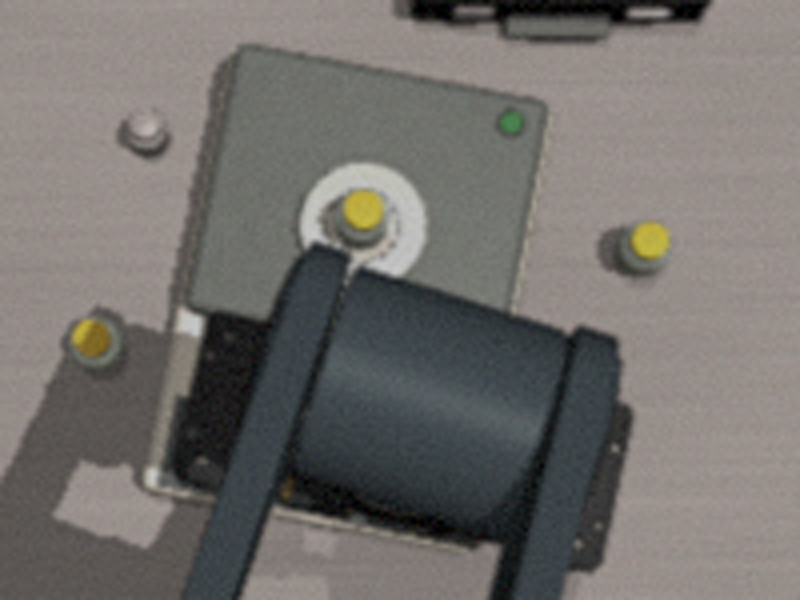

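View pics/wrist7.png

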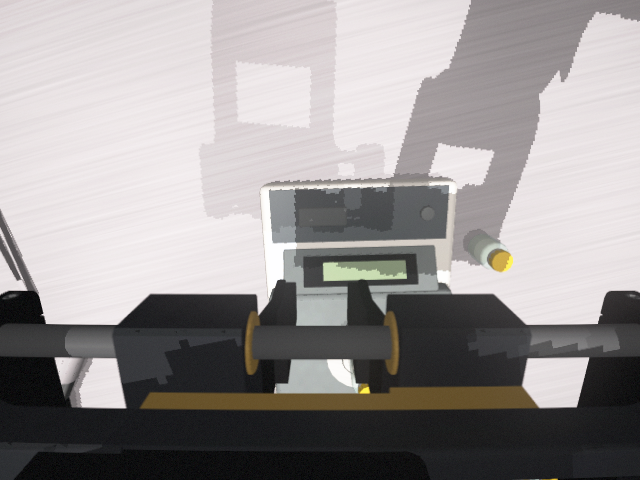

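View pics/scene7.png

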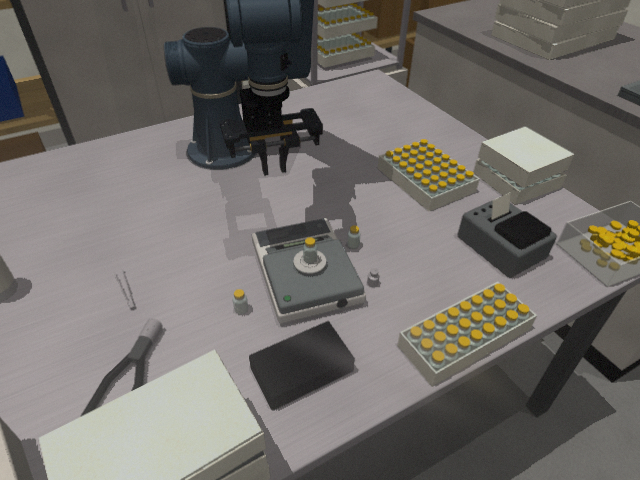

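The top camera puts the vial about 2.4 mm from the pan centre, which agrees with the wrist view. In the wrist image the key is at (322,216), laterally under the jaws. Descending to a point above the key.

>>> {"method": "arm_command", "body": {
  "commands": [
    {"translation": [0,0,0.4],"dr": [0,0,0],"jaw": 1},
    {"translation": [0,0,0.8],"dr": [0,0,0],"jaw": 1},
    {"translation": [0,0,0.9],"dr": [0,0,0],"jaw": 1},
    {"translation": [0,0,0.9],"dr": [0,0,0],"jaw": 1},
    {"translation": [0,0,0.9],"dr": [0,0,0],"jaw": 1},
    {"translation": [0,0,0.9],"dr": [0,0,0],"jaw": 1},
    {"translation": [0,0,0.7],"dr": [0,0,0],"jaw": 1},
    {"translation": [0,0,0.5],"dr": [0,0,0],"jaw": 1},
    {"translation": [0,0,0.3],"dr": [0,0,0],"jaw": 1},
    {"translation": [0,0,0],"dr": [0,0,0],"jaw": 1},
    {"translation": [0,0,0],"dr": [0,0,0],"jaw": 1}
  ]
}}

```text
time_s: 9.12
position: [0.4738, -0.0406, 0.0728]
tcp_rot: [[-0.973, 0.231, -0.0], [0.231, 0.973, 0.0], [0.0, 0.0, -1.0]]
force: [-0.8, -0.0, -0.0]
opening: 0.008
```

```bash
python3 - <<'E'
from h import *
T=np.eye(4)
s=read_state();print(s["time_s"],s["position"],s["force"],s["opening"])
T=wristT()
for n in("scene","wrist"):
    p,d=capture(n);im=p[:,:,::-1].copy();cv2.imwrite(f"pics/{n}8.png",im)
    if n=="scene":cv2.imwrite("pics/s8.png",cv2.resize(im[150:300,220:380],None,fx=4.5,fy=4,interpolation=cv2.INTER_CUBIC))
E
```

```text
9.1167 [ 0.47379231 -0.04056347  0.07280944] [-0.81716127 -0.01298717 -0.03272498] 0.0077685032196974915
```

View pics/s8.png

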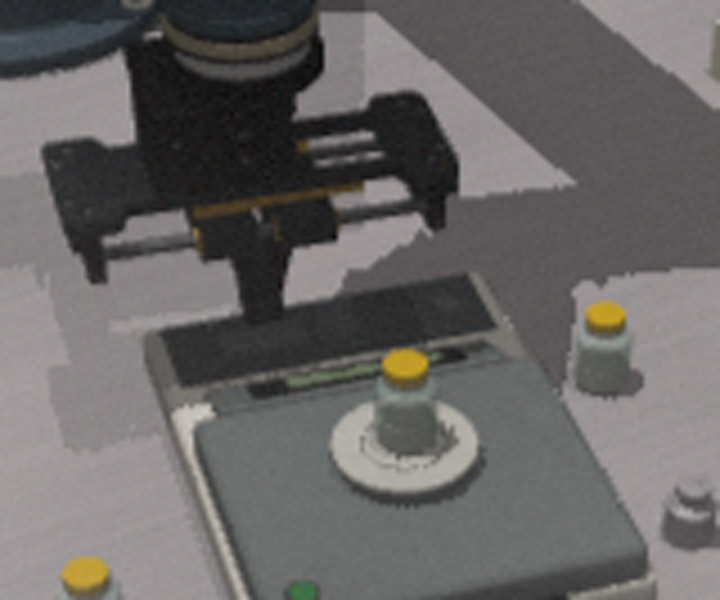

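View pics/wrist8.png

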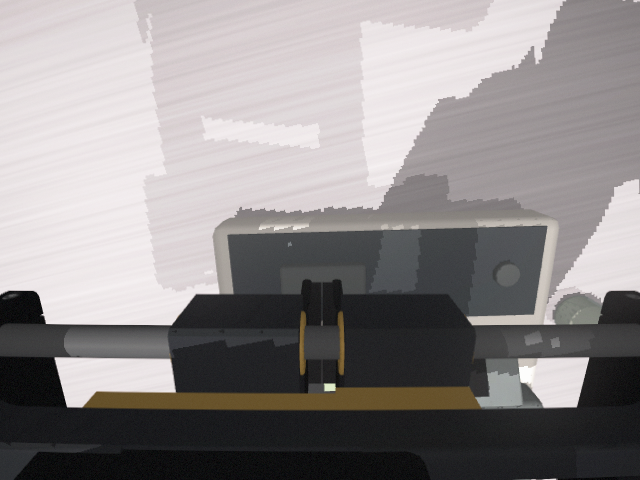

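The closed fingers hang over the key (wrist image: key columns 282–365, fingers at 322). I'll press down in small steps and watch the force.

>>> {"method": "arm_command", "body": {
  "commands": [
    {"translation": [0,0,0.2],"dr": [0,0,0],"jaw": 1},
    {"translation": [0,0,0.25],"dr": [0,0,0],"jaw": 1},
    {"translation": [0,0,0.1],"dr": [0,0,0],"jaw": 1},
    {"translation": [0,0,0.1],"dr": [0,0,0],"jaw": 1},
    {"translation": [0,0,0.08],"dr": [0,0,0],"jaw": 1},
    {"translation": [0,0,0.05],"dr": [0,0,0],"jaw": 1},
    {"translation": [0,0,0.03],"dr": [0,0,0],"jaw": 1},
    {"translation": [0,0,0],"dr": [0,0,0],"jaw": 1},
    {"translation": [0,0,0],"dr": [0,0,0],"jaw": 1}
  ]
}}

```text
time_s: 9.97
position: [0.4731, -0.0405, 0.0529]
tcp_rot: [[-0.973, 0.232, -0.0], [0.232, 0.973, 0.0], [0.0, -0.0, -1.0]]
force: [-1.2, 0.7, 2.0]
opening: 0.009
```

>>> {"method": "arm_command", "body": {
  "commands": [
    {"translation": [0,0,0.04],"dr": [0,0,0],"jaw": 1},
    {"translation": [0,0,0.02],"dr": [0,0,0],"jaw": 1},
    {"translation": [0,0,0],"dr": [0,0,0],"jaw": 1},
    {"translation": [0,0,0],"dr": [0,0,0],"jaw": 1}
  ]
}}

```text
time_s: 10.3
position: [0.4731, -0.0405, 0.0514]
tcp_rot: [[-0.973, 0.232, -0.0], [0.232, 0.973, 0.0], [0.0, -0.0, -1.0]]
force: [-0.7, -0.3, 5.3]
opening: 0.004
```

```bash
python3 - <<'E'
from h import *
s=read_state();print(s["time_s"],s["position"],s["force"])
p,d=capture("scene");cv2.imwrite("pics/s9.png",cv2.resize(p[180:290,220:340,::-1],None,fx=6,fy=5,interpolation=cv2.INTER_CUBIC))
E
```

```text
10.3 [ 0.47307177 -0.04047728  0.05138969] [-0.69058724 -0.25747992  5.34212395]
```

View pics/s9.png

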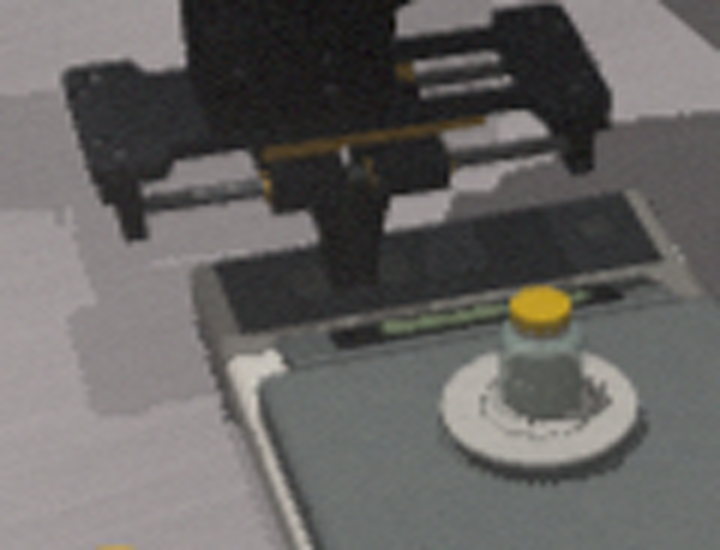

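>>> {"method": "arm_command", "body": {
  "commands": [
    {"translation": [0,0,0.04],"dr": [0,0,0],"jaw": 1},
    {"translation": [0,0,0],"dr": [0,0,0],"jaw": 1},
    {"translation": [0,0,0],"dr": [0,0,0],"jaw": 1}
  ]
}}

```text
time_s: 10.6
position: [0.4731, -0.0405, 0.0512]
tcp_rot: [[-0.973, 0.231, 0.0], [0.231, 0.973, -0.0], [-0.0, -0.0, -1.0]]
force: [-2.5, 0.3, 12.7]
opening: 0.001
```

The force jumped to 12.7 N with no further travel, so the key is on its stop. Releasing and lifting clear, back towards the robot.

>>> {"method": "arm_command", "body": {
  "commands": [
    {"translation": [0,0,-0.2],"dr": [0,0,0],"jaw": 1},
    {"translation": [0,0,-0.5],"dr": [0,0,0],"jaw": 1},
    {"translation": [0,0,-0.9],"dr": [0,0,0],"jaw": 1},
    {"translation": [0,0,-0.9],"dr": [0,0,0],"jaw": 1},
    {"translation": [0,0,-0.9],"dr": [0,0,0],"jaw": 1},
    {"translation": [0,0.3,-0.9],"dr": [0,0,0],"jaw": 1},
    {"translation": [0,0.8,-0.9],"dr": [0,0,0],"jaw": 1},
    {"translation": [0,0.9,-0.9],"dr": [0,0,0],"jaw": 1},
    {"translation": [0,0.9,0],"dr": [0,0,0],"jaw": 1},
    {"translation": [0,0.9,0],"dr": [0,0,0],"jaw": 1},
    {"translation": [0,0.9,0],"dr": [0,0,0],"jaw": 1},
    {"translation": [0,0.5,0],"dr": [0,0,0],"jaw": 1}
  ]
}}

```text
time_s: 11.6
position: [0.5038, 0.0879, 0.2029]
tcp_rot: [[-0.973, 0.23, 0.001], [0.23, 0.973, 0.001], [-0.001, 0.001, -1.0]]
force: [-0.5, 0.3, 0.0]
opening: 0.003
```

>>> {"method": "arm_command", "body": {
  "commands": [
    {"translation": [0,0.9,0],"dr": [0,0,0],"jaw": 1},
    {"translation": [0,0.9,0],"dr": [0,0,0],"jaw": 1},
    {"translation": [0,0.9,0],"dr": [0,0,0],"jaw": 1},
    {"translation": [0,0.5,0],"dr": [0,0,0],"jaw": 1},
    {"translation": [0,0,0],"dr": [0,0,0],"jaw": 1},
    {"translation": [0,0,0],"dr": [0,0,0],"jaw": 1},
    {"translation": [0,0,0],"dr": [0,0,0],"jaw": 1}
  ]
}}

```text
time_s: 12.18
position: [0.5214, 0.1628, 0.2025]
tcp_rot: [[-0.973, 0.232, -0.001], [0.232, 0.973, -0.001], [0.001, -0.001, -1.0]]
force: [-1.8, -0.3, 0.4]
opening: 0.006
```

```bash
python3 - <<'E'
from h import *
s=read_state();print(s["time_s"],s["position"],s["force"])
for n in("top","scene"):
    p,d=capture(n);im=p[:,:,::-1].copy();P=None
    o,P=blobs(n,im,d)
    for c,a,q in o:
        if .5<q[0]<.7 and -.25<q[1]<.15:
            z=.132 if q[2]>.12 else .056
            v=ray(n,c,z)[0];print(n,c,a,v)
            if z>.1:print(panfit(n,im,(.6143,-.0341) if n=="top" else (.6127,-.0325),v),(v[:2]-(.6143,-.0341)))
    if n=="top":
        for u in[(344,260),(300,252)]:print(np.median(P[u[1]-2:u[1]+3,u[0]-2:u[0]+3,2]))
        cv2.imwrite("pics/t10.png",cv2.resize(im[140:290,250:450],None,fx=4,fy=4,interpolation=cv2.INTER_CUBIC))
E
```

```text
12.1833 [0.52139894 0.1628142  0.20247241] [-1.7725753  -0.2857215   0.36588266]
top [340.1 192. ] 69 [ 0.61292056 -0.03202805  0.132     ]
(array([ 0.61413811, -0.03433556,  0.03436641]), np.float64(0.0004473506855059739), np.int64(120)) [-0.00137944  0.00207195]
top [412.  199.7] 63 [ 0.60717786 -0.19439609  0.056     ]
0.04696282506349059
0.04443827157472513
scene [353.9 228.9] 52 [0.55573365 0.11743958 0.056     ]
scene [309.6 241.3] 68 [ 0.6136499  -0.03189215  0.132     ]
(array([ 0.61214974, -0.03185844,  0.03490122]), np.float64(0.0010981793453395884), np.int64(117)) [-0.0006501   0.00220785]
scene [238.5 293.2] 63 [ 0.6070933  -0.19317577  0.056     ]
```

View pics/t10.png

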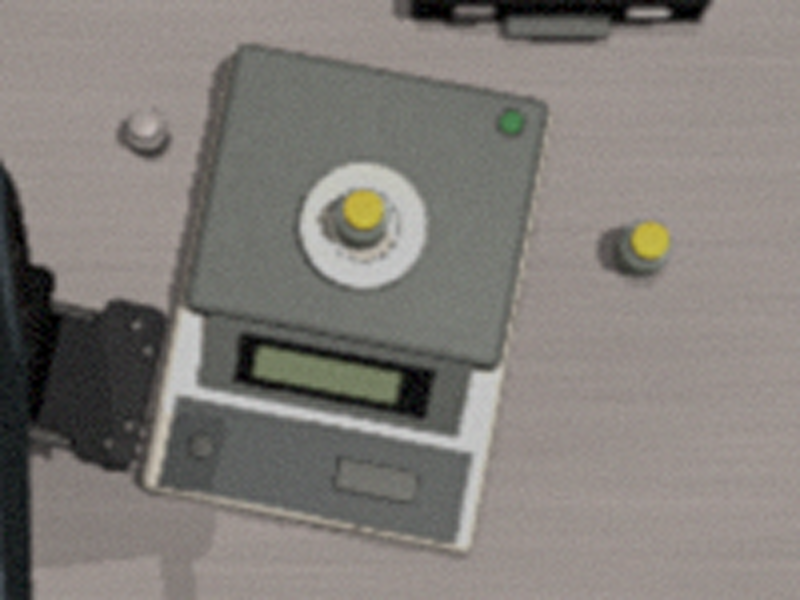

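The top view shows the vial inside the ring, about 2.5 mm from centre. Both keys are up (tops at 47 and 44 mm) and the spare vials haven't moved. Handing in.

```bash
python3 -c "
from rig import *
print(hand_in())"
```

```text
the job is handed in; nothing more can be done
None
```

I slid the vial about 21 mm to the middle of the pan and pressed the print key. The job was handed in shortly after 12 s, with no verdict given.

- **Vial:** I pushed it low with one open pad, in two slow strokes, without gripping it. It stayed upright.
- **Print key:** I pressed it with the closed fingertips until it reached its stop. The force went from 5 N to 12.7 N with no further travel. I then lifted clear.

**Last checks:**
- **Centring:** the top camera put the vial about 2.5 mm from the pan's axis, against a limit of 5 mm. The wrist camera had read about 2.1 mm before the key press.
- **Keys:** both looked up again, with tops at about 47 and 44 mm.
- **Bystanders:** both spare vials were where they started. The check weight looked unmoved in the last top picture. I took no final measurement of the tweezers or crimper, but the arm never went near them.

**What disagreed:**
- **Camera offset:** the wrist camera's absolute positions were about 4–5 mm off the top camera's, so I relied on vial-to-pan offsets within one picture.
- **Scene camera:** shadow and the pan's rim spoiled its fit of the pan, including one reading about 4 mm off, so I did not use it for the pan centre.

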